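# Reset the tripped board-test station

## Robot

A 6-joint arm with a two-finger parallel gripper is mounted at the origin on the work surface. World frame = base frame: x ahead of the robot, y to its left, z up, the work surface at z = 0. Lengths are in m, angles in rad, forces in N, time in s.
With the tool pointing down it reaches from about 0.35 to 0.975 m from the base axis. Payload 7.1 kg.
Tool frame: the origin (TCP) lies on the centre line of the jaws, within the pads' length; the fingertips stand 17 mm ahead of it and the grasp point (between the pads) lies 2 mm behind it; z points along the fingers, y is the line along which they close (so a half turn about z gives the same grasp; the last joint's range is limited). The gripper opens to 88 mm and grips with 3 to 60 N. Pads are 20 mm wide; open, the fingers measure 115 mm over their backs; the gripper's body (75 mm by 178 mm) begins 61 mm behind the grasp point.
Start: joints at [-1.239, 0.423, 1.63, -0, 1.089, -0.019], TCP at [0.215, -0.587, 0.24] pointing down, gripper open.
Joint ranges: [-3, 3], [-0.9, 2.11], [0.09, 2.58], [-1.31, 4.45], [0.11, 2.69], [-2.54, 2.54]. Speed limits (rad/s): [2.39, 2.39, 3.01, 3.14, 3.14, 3.14].

## Interface

Orientations are given as a 3x3 rotation matrix whose columns are the frame's x, y, z axes.
In Python, from station import manip gives the robot as it stands. The module is installed in compiled form; this text tells all that it offers.
- The arm moves only by the shell command python3 -m inch 'ROWS'. ROWS is JSON, a list that holds one entry, the list of rows, each a list of 7 numbers: the opening, from 0 (shut) to 1 (fully open), then the shift along the tool's x, y, z in cm, then the turn, a rotation vector about the tool's x, y, z in rad. A call has 1 to 12 rows; each row shifts and turns the commanded pose from where the row before left it, along the tool's axes as they then stand; what a row does not reach is not made up. A row lasts 1/10 s, in which the tool goes at most 50 mm and 8.59 degrees, less where a joint would pass 70% of its speed; a pose out of reach is approached as far as the arm can. A call with a gripper value outside its range is refused whole. The fingers move at their own pace and stop on an object; the grip force is fixed at half the most. Time passes only in rows, so rows that do not move let the fingers close. It gives the time, the measured TCP pose, the force, the opening and the grip force at its end, in the units of the state.
- manip.get_state(): the state, without advancing time (a new reading comes with each control period).
- manip.snapshot(name): name is "side" or "top" or "wrist"; returns a dict with "image" (420x560x3 uint8, red, green, blue), "z_map" (420x560 float32, m along the optical axis (not along the pixel's ray), 0 where there is no reading), "camera_matrix" (3x3 intrinsics, pixels), "R" (3x3) and "t" (3): a world point X has camera coordinates R X + t; the wrist camera has in their place "T_tool_cam" (4x4, takes a point from camera to tool coordinates, whose origin is the TCP and whose axes are the flange's). Camera axes: x right, y down, z forward; pixel columns grow to the right and rows downward; lengths in m; the calibration is good to about 2 mm. The wrist camera is an equidistant fisheye: a pixel r from the principal point sees the ray r / f radians off the axis. A picture is of the moment at which its call begins: read the wrist's pose just before it.
- manip.finish_job(): hands the job in; it is judged then, once.
The state is a dict: "time": time; "q": joint angles; "joint_vel": joint speeds; "joint_efforts": joint torques, N m; "position": TCP position; "eef_rot": TCP orientation; "force": force on the tool from outside, world axes, zero at the start; "wrist_torque": the same for the moment, N m; "opening": opening from 0.0 (shut) to 1.0 (fully open); "gripper_force": force on a finger pad.
Only numpy, scipy, OpenCV 4.12 (cv2) and the standard library are available. Lean on these libraries where they do the work, as an engineer would, in place of code of your own. Each camera call takes 0.05 s, during which the arm holds its last target. There are 200 camera calls.

## Task

The board-test station has tripped. With the fingertips, slide the board holder that lies on it along the deck, never lifting it, until the square well beneath it is uncovered; then reach into that well, press the sunken square reset key all the way down and let it come back up. Leave the holder lying flat on the deck clear of the well, do not press the round key of the power supply, and leave everything else where it stands.

Things in the scene. Friction and masses are not known exactly. Their poses are not given: they have to be found in the camera images.
- station: board-test station: fixed grey low box, 150 mm (own x) by 220 mm (own y), flat deck on top 45 mm above its origin, which is the centre of its underside on the table. A square well is sunk in the deck near its -y end; the +y part of the deck is free but for a small jar at the far +x +y corner. No rim around the deck. The power supply has the same body; the two may stand either way round (left or right)
- station_well (a point): centre of the mouth of the station's square well, at deck height: 55 mm from the deck's centre towards the station's own -y. The well is 44 by 44 mm, sides along the station's x and y, 30 mm deep; the holder covers it at the start
- reset_key_top (a point): centre of the top of the reset key: a white square key 24 by 24 mm in the middle of the square well, its top 18 mm below the deck when up; it moves down with the key
- reset_key (a joint): travel of the reset key, straight down: 0 up, 0.006 m fully down. A spring key: about 1.5 N to start, 5 N at the bottom; comes back up when let go
- holder_mid (a point): centre (half-way up, 11 mm above its underside) of the loose aluminium board holder, 84 mm (own x) by 60 mm (own y) by 22 mm high, about 0.2 kg: a solid plate 14 mm thick with two raised dark jaws at its own -x and +x ends, a green circuit board between them. It lies flat on the station's deck over the square well, its axes within about 0.3 rad of the station's, and slides freely
- supply: power supply: fixed box with the same grey body and deck as the station (origin at the centre of the underside, 150 by 220 by 45 mm), but with an open round well, 44 mm across, 55 mm from the deck's centre towards its own -y; not to be operated
- supply_key (a joint): travel of the round key (24 mm across) in the supply's round well: 0 up, 0.006 m down; must not be pressed
- flux_jar: small jar, 26 mm across and 30 mm high, standing on the station's deck near its +x +y corner (56 mm along x and 88 mm along y from the deck's centre); loose, leave alone. Origin at the centre of its underside
- paste_tin: flat steel tin, 44 mm across and 24 mm high, on the supply's deck; loose, leave alone. Origin at the centre of its underside
- phone: black phone, 148 by 72 by 8 mm, flat on the table behind the two boxes; leave alone. Origin at the centre of its underside
- driver: screwdriver, 150 mm long, lying on the table behind the two boxes; leave alone. Origin on its underside
- alcohol: bottle, 44 mm across and 110 mm high, on the table to the left; leave alone. Origin at the centre of its underside
- screw_tray: blue divided screw tray, 100 by 70 by 20 mm, on the table to the left; leave alone. Origin at the centre of its underside
- pen_pot: blue square pot, 75 by 75 by 75 mm, with pens up to about 140 mm high, on the table to the right; leave alone. Origin at the centre of its underside
Mind the look-alikes: they are no part of the job. What is shaped like the part that bears holder_mid but brown or turquoise is not meant.

How it is judged:
By the outcome, as a careful person would: the job done as asked, in the order asked, and still so for the second after the job is handed in, with the robot touching nothing.
It also fails if it takes over 45 s, if anything falls off the work surface, if the arm or the gripper's body presses on something with over 40 N, if the wrist force passes 120 N, or if a joint passes its speed limit or range.

## Working session

There is one attempt and no reset: what is moved stays moved. The work goes in short steps, Python scripts to look and compute and a shell command to move; the robot and the scene stay as the last step left them, time stands still between calls to the robot, and variables do not carry over. Pictures are saved under pics/ and viewed, at most 10 in all, crops included, and the job is handed in when it is done.

```bash
mkdir -p pics; cat > h.py <<'E'
import numpy as np,cv2
from station import manip
def snap(n,f):
    s=manip.snapshot(n); cv2.imwrite('pics/'+f+'.png',s['image'][:,:,::-1]); np.savez('pics/'+f+'.npz',**s); return s
def world(s,u,v,z):
    K=s['camera_matrix'];R=s['R'];t=s['t']
    d=R.T@np.linalg.solve(K,[u,v,1.]);c=-R.T@t
    return c+d*(z-c[2])/d[2]
E
python3 - <<'E'
from h import *
np.set_printoptions(precision=4,suppress=True)
a=snap('top','top0');b=snap('side','side0')
for s in(a,b):print(s['camera_matrix'],s['R'],s['t'],-s['R'].T@s['t'])
cv2.imwrite('pics/both.png',cv2.resize(a['image'][:,:,::-1],(800,600)))
s=manip.get_state();print(s['eef_rot'],s['force'])
E
```

```text
[[438.6273   0.     282.8343]
 [  0.     438.6273 209.2029]
 [  0.       0.       1.    ]] [[ 0.0427 -0.9991  0.0042]
 [-0.9784 -0.0427 -0.2025]
 [ 0.2025  0.0045 -0.9793]] [-0.001   0.5592  1.2014] [0.3039 0.0175 1.2897]
[[393.9098   0.     281.0441]
 [  0.     393.9098 216.0242]
 [  0.       0.       1.    ]] [[ 0.9803 -0.1961 -0.0212]
 [-0.1441 -0.6385 -0.756 ]
 [ 0.1347  0.7442 -0.6542]] [-0.5488  0.1138  1.045 ] [ 0.4136 -0.8127  0.758 ]
[[ 0.9391  0.3436 -0.0004]
 [ 0.3436 -0.9391  0.0013]
 [ 0.     -0.0014 -1.    ]] [-0.9727 -1.2787 -0.0681]
```

View pics/top0.png

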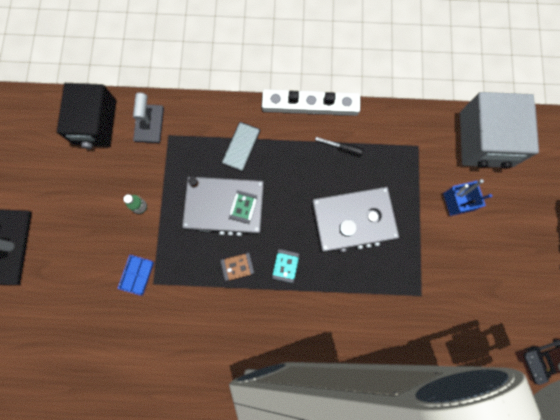

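View pics/side0.png

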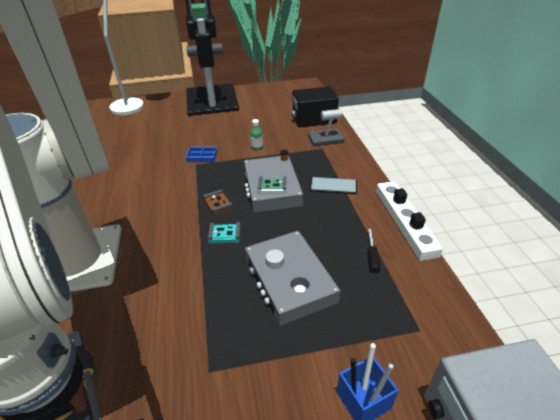

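Top view: the station is the left box, at about (223,205), with the jar at (193,182) on its far-left corner and the green holder at (243,207). The supply is on the right, at (356,220). Next I measure the deck and the holder.

```bash
python3 - <<'E'
from h import *
np.set_printoptions(precision=4,suppress=True)
s=dict(np.load('pics/top0.npz'));im=s['image'];K=s['camera_matrix']
v,u=np.mgrid[:420,:560]
c=np.stack([(u-K[0,2])/K[0,0],(v-K[1,2])/K[1,1],np.ones_like(u)],-1)*s['z_map'][...,None]
P=(c-s['t'])@s['R']
roi=(u>170)&(u<280)&(v>165)&(v<245)
def rect(m,z,name):
    cs,_=cv2.findContours(m.astype(np.uint8),0,2);k=max(cs,key=cv2.contourArea)[:,0]
    xy=np.array([world(s,a,b,z)[:2] for a,b in k],np.float32)
    r=cv2.minAreaRect(xy*1000);print(name,r[0],r[1],r[2])
z=P[...,2]
print('deck z',np.median(z[200:215,195:215]))
rect(roi&(z>.035)&(z<.12),.045,'station')
hm=roi&(z>.052)&(z<.08)&(u>215)
rect(hm,.063,'holder depth'); print(z[hm].mean(),hm.sum())
hsv=cv2.cvtColor(im,cv2.COLOR_RGB2HSV)
g=roi&(hsv[...,1]>90)&(hsv[...,0]>45)&(hsv[...,0]<85)
rect(g,.062,'green')
cv2.imwrite('pics/c0.png',cv2.resize(im[165:245,170:280,::-1],None,fx=7,fy=7,interpolation=2))
E
```

```text
deck z 0.04312342478553734
station (567.1717529296875, 198.594482421875) (220.88661193847656, 153.97386169433594) 88.56999969482422
holder depth (560.2425537109375, 139.1883544921875) (61.07933044433594, 86.12267303466797) 76.9702377319336
0.06088495372862158 618
green (562.3043823242188, 137.79017639160156) (39.72663116455078, 59.83974075317383) 76.50973510742188
```

View pics/c0.png

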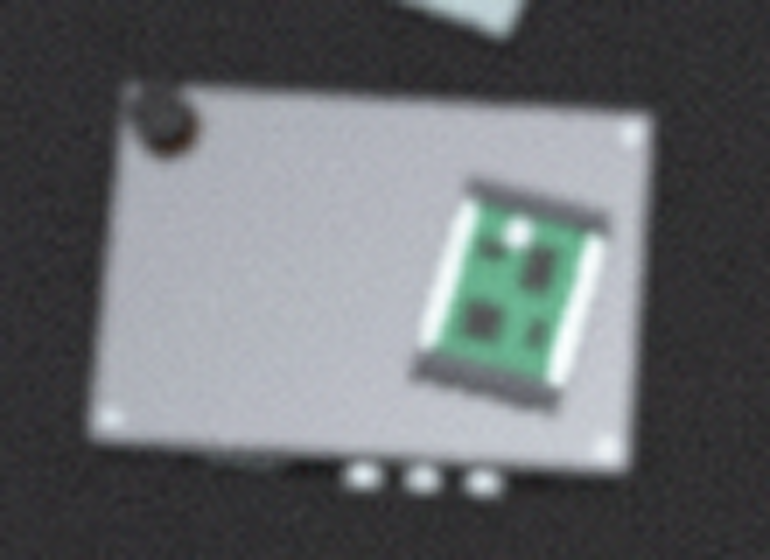

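The crop shows the holder covering the well end of the deck. The jar is at the far-left corner, and the deck between them is free. Station centre is about (0.567, 0.199) with yaw about -0.025, and the holder is at (0.560, 0.139) with yaw about -0.23; the sizes match those given. I'll push along +y from the holder's -y side with two spread fingertips.

```bash
python3 -m inch '[[[0.5,3.65,-3.25,0,0,0,0],[0.5,3.65,-3.25,0,0,0,0],[0.5,3.65,-3.25,0,0,0,0],[0.5,3.65,-3.25,0,0,0,0],[0.5,3.65,-3.25,0,0,0,0],[0.5,3.65,-3.25,0,0,0,0],[0.5,3.65,-3.25,0,0,0,0],[0.5,3.65,-3.25,0,0,0,0],[0.5,3.65,-3.25,0,0,0,0],[0.5,3.65,-3.25,0,0,0,0],[0.5,3.65,-3.25,0,0,0,0],[0.5,3.65,-3.25,0,0,0,0]]]'
python3 -m inch '[[[0.5,3.65,-3.25,0,0,0,0],[0.5,3.65,-3.25,0,0,0,0],[0.5,3.65,-3.25,0,0,0,0],[0.5,0,0,0,0,0,-0.149],[0.5,0,0,0,0,0,-0.149],[0.5,0,0,0,0,0,-0.149],[0.5,0,0,0,0,0,-0.149],[0.5,0,0,0,0,0,-0.149],[0.5,0,0,0,0,0,-0.149],[0.5,0,0,0,0,0,-0.149],[0.5,0,0,0,0,0,-0.149],[0.5,0,0,0,0,0,0]]]'
```

```text
time: 1.3
position: [0.4926, -0.0681, 0.2396]
eef_rot: [[0.939, 0.344, -0.0], [0.344, -0.939, -0.0], [-0.0, 0.0, -1.0]]
force: [-0.1, -1.4, -0.2]
opening: 0.498
gripper_force: 0.0
time: 2.5
position: [0.5611, 0.059, 0.2393]
eef_rot: [[0.027, 1.0, -0.001], [1.0, -0.027, -0.0], [-0.0, -0.001, -1.0]]
force: [-0.4, -0.0, -0.5]
opening: 0.504
gripper_force: 0.0
```

```bash
python3 -m inch '[[[0.5,0,0,4.5,0,0,0],[0.5,0,0,4.5,0,0,0],[0.5,0,0,4.5,0,0,0],[0.5,0,0,3,0,0,0],[0.5,0,0,0.6,0,0,0],[0.5,0,0,0,0,0,0]]]'
python3 - <<'E'
from h import *
snap('wrist','w1')
E
```

```text
time: 3.1
position: [0.5609, 0.059, 0.068]
eef_rot: [[0.03, 1.0, -0.002], [1.0, -0.03, -0.0], [-0.0, -0.002, -1.0]]
force: [-0.5, 0.1, -0.2]
opening: 0.5
gripper_force: 0.0
```

View pics/w1.png

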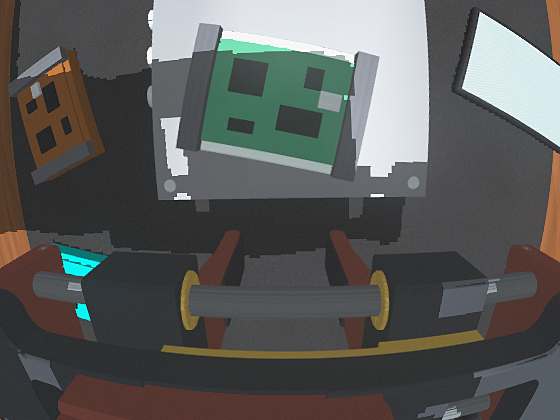

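The wrist view shows both fingertips (cols 232 and 340, row 235) just short of the deck edge at row 195. They are centred on the holder, which spans cols 180–375. Next: push.

```bash
python3 -m inch '[[[0.5,1.2,0,0,0,0,0],[0.5,1.2,0,0,0,0,0],[0.5,0.7,0,0,0,0,0],[0.5,0.7,0,0,0,0,0],[0.5,0.7,0,0,0,0,0],[0.5,0.7,0,0,0,0,0],[0.5,0.7,0,0,0,0,0],[0.5,0.7,0,0,0,0,0],[0.5,0.7,0,0,0,0,0],[0.5,0.7,0,0,0,0,0],[0.5,0.7,0,0,0,0,0],[0.5,0.7,0,0,0,0,0]]]'
python3 -m inch '[[[0.5,0.7,0,0,0,0,0],[0.5,0.7,0,0,0,0,0],[0.5,0.7,0,0,0,0,0],[0.5,0.5,0,0,0,0,0],[0.5,0.3,0,0,0,0,0],[0.5,0,0,0,0,0,0],[0.5,-1,0,0,0,0,0],[0.5,-2,0,0,0,0,0],[0.5,-2,0,-4,0,0,0],[0.5,-2,0,-4,0,0,0],[0.3,-2,0,-3,0,0,0],[0,0,0,0,0,0,0]]]'
python3 - <<'E'
from h import *
print(manip.get_state()['position'])
s=snap('wrist','w2');print(s['T_tool_cam'],s['camera_matrix'])
E
```

```text
time: 4.35
position: [0.564, 0.1535, 0.0687]
eef_rot: [[0.028, 1.0, -0.0], [1.0, -0.028, -0.0], [-0.0, -0.0, -1.0]]
force: [-0.4, -4.2, 3.3]
opening: 0.495
gripper_force: 2.0
time: 5.55
position: [0.5646, 0.09, 0.1827]
eef_rot: [[0.031, 1.0, 0.007], [1.0, -0.031, 0.001], [0.001, 0.007, -1.0]]
force: [0.3, -0.2, 0.4]
opening: 0.357
gripper_force: 0.0
[0.56462351 0.09000326 0.18268985]
[[-9.31123197e-04 -9.70286836e-01 -2.41955756e-01  6.55653157e-02]
 [ 9.99998598e-01 -1.24028233e-03  1.12544429e-03  4.14469760e-04]
 [-1.39209723e-03 -2.41954369e-01  9.70286630e-01 -1.44766303e-01]
 [ 0.00000000e+00  0.00000000e+00  0.00000000e+00  1.00000000e+00]] [[325.1922621    0.         284.37974771]
 [  0.         325.1922621  204.24906743]
 [  0.           0.           1.        ]]
```

View pics/w2.png

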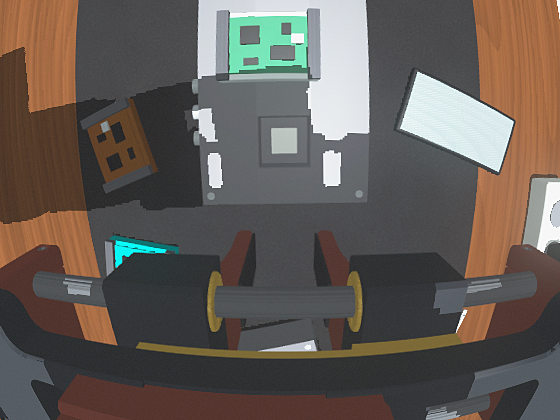

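The well (cols 260–308, rows 116–166) is fully uncovered, with the white key in it at about (284,140). The holder lies square and clear at rows 10–80. Next I measure the well and the key.

```bash
python3 - <<'E'
from h import *
np.set_printoptions(precision=4,suppress=True)
s=dict(np.load('pics/w2.npz'));K=s['camera_matrix'];T=s['T_tool_cam']
st=manip.get_state();R=np.array(st['eef_rot']);p=np.array([0.5646,0.0900,0.1827])
def w(u,v,z):
    d=np.array([u-K[0,2],v-K[1,2]])/K[0,0];th=np.hypot(*d)
    c=np.r_[d/th*np.sin(th),np.cos(th)]
    d=R@T[:3,:3]@c;o=R@T[:3,3]+p
    return o+d*(z-o[2])/d[2]
g=cv2.cvtColor(s['image'],cv2.COLOR_RGB2GRAY)
m=np.zeros_like(g);m[118:164,262:306]=(g[118:164,262:306]>130)
cs,_=cv2.findContours(m,0,2);k=max(cs,key=cv2.contourArea)[:,0]
r=cv2.minAreaRect(np.array([w(a,b,.027)[:2] for a,b in k],np.float32)*1000);print('key',r)
for u,v in[(260,116),(308,116),(309,166),(260,166)]:print('well corner',w(u,v,.045)[:2])
for u,v in[(230,80),(309,80)]:print('holder bottom edge',w(u,v,.045)[:2])
print(st['position'],st['opening'])
t=snap('top','top1')
E
```

```text
key ((566.7976684570312, 141.14747619628906), (23.185243606567383, 23.095136642456055), 88.17733001708984)
well corner [0.5473 0.1641]
well corner [0.5885 0.1628]
well corner [0.5884 0.119 ]
well corner [0.5455 0.1204]
holder bottom edge [0.5223 0.1972]
holder bottom edge [0.5903 0.1943]
[0.5635 0.0908 0.1806] 0.31029291179155627
```

```bash
python3 -m inch '[[[0,2.5,0.1,0,0,0,0],[0,2.6,0.1,0,0,0,0],[0,0,0,3,0,0,0],[0,0,0,3,0,0,0],[0,0,0,3,0,0,0],[0,0,0,1.5,0,0,0],[0,0,0,0,0,0,0],[0,0,0,0,0,0,0]]]'
```

```text
time: 6.45
position: [0.5657, 0.1431, 0.0735]
eef_rot: [[0.028, 1.0, -0.001], [1.0, -0.028, -0.0], [-0.0, -0.001, -1.0]]
force: [-0.4, -0.6, 0.2]
opening: 0.006
gripper_force: 0.0
```

```bash
python3 -m inch '[[[0,-0.1,0.1,1.0,0,0,0],[0,0,0,1.0,0,0,0],[0,0,0,0.5,0,0,0],[0,0,0,0.3,0,0,0],[0,0,0,0.3,0,0,0],[0,0,0,0.2,0,0,0],[0,0,0,0.1,0,0,0],[0,0,0,0,0,0,0]]]'
```

```text
time: 7.25
position: [0.5666, 0.1419, 0.0398]
eef_rot: [[0.028, 1.0, -0.0], [1.0, -0.028, -0.0], [-0.0, -0.0, -1.0]]
force: [-2.3, 0.0, 3.9]
opening: 0.007
gripper_force: 2.0
```

```bash
python3 -m inch '[[[0,0,0,0.1,0,0,0],[0,0,0,0.1,0,0,0],[0,0,0,0,0,0,0]]]'; python3 -m inch '[[[0,0,0,0.1,0,0,0],[0,0,0,0,0,0,0]]]'
```

```text
time: 7.55
position: [0.5667, 0.1419, 0.0383]
eef_rot: [[0.028, 1.0, -0.0], [1.0, -0.028, -0.0], [-0.0, -0.0, -1.0]]
force: [-3.9, -0.7, 9.5]
opening: 0.003
gripper_force: 4.8
time: 7.75
position: [0.5667, 0.1419, 0.0381]
eef_rot: [[0.028, 1.0, -0.0], [1.0, -0.028, -0.0], [-0.0, -0.0, -1.0]]
force: [-6.0, -2.2, 17.7]
opening: 0.008
gripper_force: 9.1
```

The key has bottomed: the force jumped to 17.7 N with no further travel. Retract and check.

```bash
python3 -m inch '[[[0,0,0,-0.5,0,0,0],[0,0,0,-1.5,0,0,0],[0,0,0,-3,0,0,0],[0,0,0,-4,0,0,0],[0,0,0,-4,0,0,0],[0,-4,0,-2,0,0,0],[0,-4,0,0,0,0,0],[0,0,0,0,0,0,0],[0,0,0,0,0,0,0]]]'
python3 - <<'E'
from h import *
snap('wrist','w3')
E
```

```text
time: 8.65
position: [0.5648, 0.0615, 0.1873]
eef_rot: [[0.03, 1.0, 0.001], [1.0, -0.03, 0.0], [0.0, 0.001, -1.0]]
force: [-0.3, 0.4, 0.3]
opening: 0.009
gripper_force: 0.0
```

View pics/w3.png

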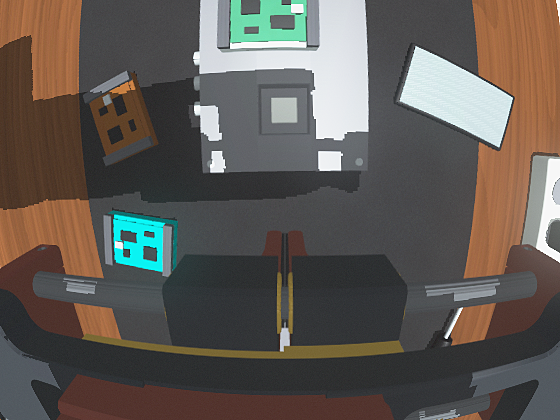

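The holder lies flat and clear of the well (rows 0–48), the key at (284,110) is back up, and nothing touches the robot.

```bash
python3 -c "
from station import manip
print(manip.finish_job())"
```

```text
the job is handed in; nothing more can be done
None
```

The holder was slid clear of the well and left flat on the deck, the reset key was pressed to its stop and let go, nothing else was seen or felt to be touched, and the job is handed in at about 9 s; no verdict was returned.

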